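# Gauge the gap under a bridge with packers

## Task

Find out how high the bridge over the bed plate is clamped: slide the steel packers under it by their lugs, flat on the bed and without lifting or forcing them, starting with the thinnest. Leave only the thickest packer that goes under - the one held with a light drag - lying in the gap with its nose at or past the back of the bridge, and draw all the others clear in front of the bridge. Leave the screwdriver, the handle blank and the angle clip where they lie.

Things in the scene. Friction and masses are not known exactly. Their poses are not given: they have to be found in the camera images.
- bed: Fixed aluminium bed plate, 250 (x) x 300 (y) x 10 mm; origin under its centre, upper face 10 mm above the bench. x = the direction in which packers are pushed, away from the robot. A packer takes about 2 to 5 N to slide on it, more to start.
- bridge: Low steel bridge fixed across the bed, 54 mm deep (front face x = -27 mm, back face x = +27 mm). Origin: on the bed's upper face, in the middle of the bridge; x = push direction, y along the bridge, z up. 256 mm are free between its end posts. Its head (two cross-beams, 14 mm high) is clamped rigidly at an unknown height. Everything stays under 70 mm above the bed.
- gap (a point): Middle of the gap's mouth: on the bed's upper face below the bridge's front face. The gap from bed to beams is 9 to 23 mm high (unknown) and the same all along. A packer too thick stops dead at the front face.
- drag_shoe_place (a point): Point on the bed under the middle of a full-width brass drag shoe with a ramped front, which hangs between the beams and reaches 4.5 mm below them, pressed down by springs with 2 to 3 N. A packer up to about 4 mm thinner than the gap lifts it and feels a light drag (about 2 to 5 N more to push, most at the ramp); a thinner one slides through freely.
- packer_8: Steel packer, a flat bar 100 x 34 x 8 mm (0.31 kg nominal), flat on the bed, square nose toward the bridge. Origin: centre of the underside; x toward the nose (at x = +50 mm). At its tail an upright lug, 12 mm along x (-50 to -38 mm), 24 mm wide, top 44 mm above the underside, to push and draw it by. The packers lie side by side, 62 mm apart, in any order.
- packer_12: Steel packer, a flat bar 100 x 34 x 12 mm (0.42 kg nominal), flat on the bed, square nose toward the bridge. Origin: centre of the underside; x toward the nose (at x = +50 mm). At its tail an upright lug, 12 mm along x (-50 to -38 mm), 24 mm wide, top 44 mm above the underside, to push and draw it by. The packers lie side by side, 62 mm apart, in any order.
- packer_16: Steel packer, a flat bar 100 x 34 x 16 mm (0.52 kg nominal), flat on the bed, square nose toward the bridge. Origin: centre of the underside; x toward the nose (at x = +50 mm). At its tail an upright lug, 12 mm along x (-50 to -38 mm), 24 mm wide, top 44 mm above the underside, to push and draw it by. The packers lie side by side, 62 mm apart, in any order.
- packer_20: Steel packer, a flat bar 100 x 34 x 20 mm (0.63 kg nominal), flat on the bed, square nose toward the bridge. Origin: centre of the underside; x toward the nose (at x = +50 mm). At its tail an upright lug, 12 mm along x (-50 to -38 mm), 24 mm wide, top 44 mm above the underside, to push and draw it by. The packers lie side by side, 62 mm apart, in any order.
- screwdriver_amber: Screwdriver with amber handle, 202 mm, on the bench beside the bed; bystander. Origin: centre of its underside.
- handle_blank: Wooden handle blank, 132 mm long, on the bench beside the bed; bystander. Origin: centre of its underside.
- angle_clip_a: Black angle clip, 64 mm long, lying on the bed behind the bridge; bystander. Origin: centre of its underside.

How it is judged (in metres and radians):
On the way:
1. the thinnest packer has its nose at least 25 mm under the bridge, the others still being in front of it (x of packer_8 in the frame of bridge above -0.052 m and x of each of packer_12, packer_16, packer_20 in the frame of bridge below -0.072 m), for 0.1 s.
At the end, for the whole second after the job is handed in: One packer lies flat and at rest, its nose at or past the back face of the bridge (5 mm short is allowed), and presses on the bridge's sprung shoe (more than 0.7 N), which only the thickest packer that fits does; the noses of the three others are in front of the bridge (at most 5 mm under it) (((x of packer_8 in the frame of bridge above -0.028 m and contact force between packer_8 and bridge above 0.7 N and angle between packer_8's own z axis and vertical below 0.1 rad and linear speed of packer_8 below 0.01 m/s and x of each of packer_12, packer_16, packer_20 in the frame of bridge below -0.072 m) or (x of packer_12 in the frame of bridge above -0.028 m and contact force between packer_12 and bridge above 0.7 N and angle between packer_12's own z axis and vertical below 0.1 rad and linear speed of packer_12 below 0.01 m/s and x of each of packer_8, packer_16, packer_20 in the frame of bridge below -0.072 m) or (x of packer_16 in the frame of bridge above -0.028 m and contact force between packer_16 and bridge above 0.7 N and angle between packer_16's own z axis and vertical below 0.1 rad and linear speed of packer_16 below 0.01 m/s and x of each of packer_8, packer_12, packer_20 in the frame of bridge below -0.072 m) or (x of packer_20 in the frame of bridge above -0.028 m and contact force between packer_20 and bridge above 0.7 N and angle between packer_20's own z axis and vertical below 0.1 rad and linear speed of packer_20 below 0.01 m/s and x of each of packer_8, packer_12, packer_16 in the frame of bridge below -0.072 m))); the robot touches nothing.
It fails at once if a packer is lifted more than 15 mm off the bed, tipped up, or leaves it (z of any of packer_8, packer_12, packer_16, packer_20 in the frame of bridge above 0.015 m or z of any of packer_8, packer_12, packer_16, packer_20 in the frame of bridge below -0.006 m or angle between any of packer_8, packer_12, packer_16, packer_20's own z axis and vertical above 0.5 rad).
It fails at once if a packer is forced against the bridge with more than 60 N (contact force between any of packer_8, packer_12, packer_16, packer_20 and bridge above 60 N).
It fails at once if the screwdriver, handle blank or angle clip is moved more than 30 mm (distance of any of screwdriver_amber, handle_blank, angle_clip_a from where it was at the start of the episode above 0.03 m).
It also fails if it takes over 72 s, if anything falls off the work surface, if the arm or the gripper's body presses on something with over 40 N, if the wrist force passes 120 N, or if a joint passes its speed limit or range.

## Robot

A 6-joint arm with a two-finger parallel gripper is mounted at the origin on a cart in front of the work surface, level with it; the furniture and walls round the work are solid. World frame = base frame: x ahead of the robot, y to its left, z up, the work surface at z = 0. Lengths are in m, angles in degrees, forces in N, time in s.
With the tool pointing down it reaches from about 0.25 to 0.725 m from the base axis. Payload 9.7 kg.
Tool frame: the origin (TCP) lies midway between the tips of the shut fingers; the grasp point (between the pads) lies 19 mm behind it; z points along the fingers, y is the line along which they close (so a half turn about z gives the same grasp; the last joint's range is limited). The gripper opens to 85 mm and grips with 20 to 120 N. Pads are 22 mm wide; open, the fingers measure 114 mm over their backs; the gripper's body (76 mm by 85 mm) begins 54 mm behind the grasp point. The pads swing forward as they close: fully open they stand 13 mm farther back than shut.
Start: joints at [73.912, 4.979, 10.078, 95.1, 0, 90], TCP at [0.152, 0.528, 0.231] pointing down, gripper open.
Joint ranges: [-179.16, 179.16], [-48.56, 103.87], [-65.8, 70.77], [-126.05, 130.52], [-82.76, 87.17], [-180, 180]. Speed limits (degrees/s): [127.2, 127.2, 147.25, 180, 180, 180].

## Interface

Orientations are given as [roll, pitch, yaw] about the fixed x, y, z axes, in that order (R = Rz(yaw) Ry(pitch) Rx(roll)).
In Python, from workcell import bot gives the robot as it stands. The module is installed in compiled form; this text tells all that it offers.
- The arm moves only by the tool send_rows, never from a script. Its argument "moves" is one flat list of numbers, 7 for each row, row after row: the shift along the world's x, y, z normalised to -1 to 1, where 1 is 0.025 m, then the turn, a rotation vector about the world's x, y, z normalised to -1 to 1, where 1 is 0.15 rad, then the closure, from -1 (fully open) to 1 (shut), so that 0 is half open. A call has 1 to 8 rows; each row shifts and turns the commanded pose from where the row before left it; what a row does not reach is not made up. A row lasts 1/8 s, in which the tool goes at most 62.5 mm and 10.7 degrees, less where a joint would pass 70% of its speed; a pose out of reach is approached as far as the arm can. A call with a number of a shift or a turn outside -1 to 1 is refused whole. A call with a gripper value outside its range is refused whole. The fingers move at their own pace and stop on an object; "squeeze" is the grip in N (left out, the last holds). Time passes only in rows, so rows that do not move let the fingers close. It gives the time, the measured TCP pose, the force, the opening and the grip force at its end, in the units of the state.
- bot.get_obs(): the state, without advancing time (a new reading comes with each control period).
- bot.camera(name): name is "scene" or "top" or "wrist"; returns a dict with "color" (384x512x3 uint8, red, green, blue), "camera_matrix" (3x3 intrinsics, pixels), "R" (3x3) and "t" (3): a world point X has camera coordinates R X + t. Camera axes: x right, y down, z forward; pixel columns grow to the right and rows downward; lengths in m; the calibration is good to about 2 mm. A picture is of the moment at which its call begins. There is no depth.
- bot.job_done(): hands the job in; it is judged then, once.
Trained networks look in the newest picture that a camera, given by its name, has taken for a name from the list of things; names that differ only in an ending like _2 or _b are one class to them, and where a whole thing is asked for, a point or a joint stands for the part that bears it (a point fixed in the world has none). Each returns a list of dicts, best first, with "p" (0 to 1); they miss things now and then, are a little off and sometimes report something else, mostly with a low value. They report only what shows in the picture. A call takes as long as a camera call.
- bot.boxes_of(camera, query): "extent" ([left, top, right, bottom] in pixels, round what is visible of it).
- bot.trace(camera, query): "region" (384x512 bool, what is visible of it) and "extent" ([left, top, right, bottom] in pixels, round what is visible of it).
- bot.landmark_of(camera, query): "pixel" ([column, row] in pixels: a listed point, or the origin of a listed thing).
The state is a dict: "time": time; "q": joint angles; "qd": joint speeds; "joint_efforts": joint torques, N m; "ee_pos": TCP position; "tcp_rot": TCP orientation; "wrist_force": force on the tool from outside, world axes, zero at the start; "torque": the same for the moment, N m; "opening": finger opening in m; "grasp_force": force on a finger pad.
Only numpy, scipy, OpenCV 4.12 (cv2) and the standard library are available. Lean on these libraries where they do the work, as an engineer would, in place of code of your own. Each camera call takes 0.05 s, during which the arm holds its last target. There are 200 camera calls.

## Working session

There is one attempt and no reset: what is moved stays moved. The work goes in short steps, Python scripts to look and compute and a tool call to move; the robot and the scene stay as the last step left them, time stands still between calls to the robot, and variables do not carry over. Pictures are saved under pics/ and viewed, at most 10 in all, crops included, and the job is handed in when it is done.

Besides the shell and the picture viewer there is one more tool, called after ">>>" as name(argument=value, ...) on one line, values as JSON. send_rows: Moves the arm, as the interface text tells. Its arguments: {"type":"object","properties":{"moves":{"type":"array"},"squeeze":{"type":"number"}},"required":["moves"]}

```bash
mkdir -p pics
python3 - <<'E'
from workcell import bot
import cv2,numpy as np
print(bot.get_obs())
ims=[]
for c in ["scene","top"]:
    r=bot.camera(c); cv2.imwrite(f"pics/{c}0.png",r["color"][:,:,::-1])
    print(c,r["camera_matrix"].round(1).tolist(),r["R"].round(4).tolist(),r["t"].round(4).tolist())
    for n in ["bed","bridge","gap","drag_shoe_place","packer_8","packer_12","packer_16","packer_20","angle_clip_a"]:
        print(n,[(d["pixel"],round(d["p"],2)) for d in bot.landmark_of(c,n)][:5])
    for n in ["packer_8","packer_12","packer_16","packer_20","bridge"]:
        print(n,[(np.round(d["extent"]).tolist(),round(d["p"],2)) for d in bot.boxes_of(c,n)][:4])
E
```

```text
{'time': 0.0, 'q': array([ 7.39136124e+01,  5.01115456e+00,  1.00345419e+01,  9.50998391e+01,
       -1.27477668e-03,  8.99989809e+01]), 'qd': array([-1.12219781e-01,  9.98901425e-05, -2.22471166e-02, -1.11544410e-02,
       -8.50187896e-02,  3.45329837e-02]), 'joint_efforts': array([-6.31547809e-04, -5.20387208e+01,  4.64806437e+01,  1.63755985e-02,
       -9.89875753e-05,  2.22213987e-05]), 'ee_pos': array([0.15233962, 0.52824112, 0.23058334]), 'tcp_rot': array([-1.79923548e+02,  1.27341577e-03,  1.63914633e+02]), 'wrist_force': array([-0.83274378, -0.45936323,  0.25632427]), 'torque': array([ 0.00050656, -0.03974925,  0.02588471]), 'grasp_force': 0.0, 'opening': 0.08521996688190604}
scene [[471.4, 0.0, 255.5], [0.0, 471.4, 187.4], [0.0, 0.0, 1.0]] [[-0.4672, -0.8841, -0.0088], [-0.6746, 0.363, -0.6428], [0.5715, -0.2944, -0.766]] [0.2183, 0.4512, 0.5274]
bed [([259.0, 220.7], 0.73)]
bridge [([247.5, 203.5], 0.81)]
gap [([252.8, 209.7], 0.73)]
drag_shoe_place [([248.4, 206.8], 0.63), ([293.1, 232.4], 0.28)]
packer_8 [([316.6, 219.0], 0.72), ([229.4, 264.7], 0.62), ([258.6, 246.9], 
[... 1892 characters left out ...]
 0.62)]
packer_8 [([216.0, 212.0, 233.0, 265.0], 0.87), ([282.0, 212.0, 303.0, 269.0], 0.82), ([178.0, 214.0, 201.0, 272.0], 0.8), ([254.0, 214.0, 271.0, 270.0], 0.78)]
packer_12 [([216.0, 212.0, 233.0, 265.0], 0.87), ([282.0, 212.0, 303.0, 269.0], 0.82), ([178.0, 214.0, 201.0, 272.0], 0.8), ([254.0, 214.0, 271.0, 270.0], 0.78)]
packer_16 [([216.0, 212.0, 233.0, 265.0], 0.87), ([282.0, 212.0, 303.0, 269.0], 0.82), ([178.0, 214.0, 201.0, 272.0], 0.8), ([254.0, 214.0, 271.0, 270.0], 0.78)]
packer_20 [([216.0, 212.0, 233.0, 265.0], 0.87), ([282.0, 212.0, 303.0, 269.0], 0.82), ([178.0, 214.0, 201.0, 272.0], 0.8), ([254.0, 214.0, 271.0, 270.0], 0.78)]
bridge [([159.0, 171.0, 326.0, 207.0], 0.75)]
```

```bash
cat > h.py <<'E'
import numpy as np
def ray(c,px,z):
    "world point at height z on the ray of pixel px"
    K,R,t=c["camera_matrix"],c["R"],c["t"]
    d=R.T@np.linalg.solve(K,[px[0],px[1],1.]); o=-R.T@t
    return o+d*(z-o[2])/d[2]
E
python3 - <<'E'
from workcell import bot
import cv2,numpy as np
from h import ray
s=cv2.imread("pics/scene0.png"); t=cv2.imread("pics/top0.png")
cv2.imwrite("pics/s1.png",cv2.resize(s[140:300,150:350],(800,640))[:600])
cv2.imwrite("pics/t1.png",cv2.resize(t[130:280,145:345],(800,600)))
c=bot.camera("top")
for p in [(289,236.7),(224.9,238.7),(259.1,241.6),(189.6,238.7),(241.7,191.1),(246.2,202.2),(240.3,187.4),(239,209.9)]: print(p,ray(c,p,.01).round(4))
c=bot.camera("scene")
for p in [(316.6,219),(229.4,264.7),(258.6,246.9),(293.3,232.6),(247.5,203.5),(252.8,209.7),(259,220.7)]: print(p,ray(c,p,.01).round(4))
E
```

```text
(289, 236.7) [ 0.5008 -0.1375  0.01  ]
(224.9, 238.7) [ 0.4946 -0.0199  0.01  ]
(259.1, 241.6) [ 0.4906 -0.0829  0.01  ]
(189.6, 238.7) [0.4932 0.045  0.01  ]
(241.7, 191.1) [ 0.5833 -0.0486  0.01  ]
(246.2, 202.2) [ 0.5627 -0.0575  0.01  ]
(240.3, 187.4) [ 0.5901 -0.0459  0.01  ]
(239, 209.9) [ 0.5482 -0.0445  0.01  ]
(316.6, 219) [ 0.4993 -0.1411  0.01  ]
(229.4, 264.7) [0.4884 0.0381 0.01  ]
(258.6, 246.9) [ 0.4963 -0.0215  0.01  ]
(293.3, 232.6) [ 0.4936 -0.0891  0.01  ]
(247.5, 203.5) [ 0.5894 -0.0479  0.01  ]
(252.8, 209.7) [ 0.572  -0.0499  0.01  ]
(259, 220.7) [ 0.5449 -0.0482  0.01  ]
```

View pics/s1.png

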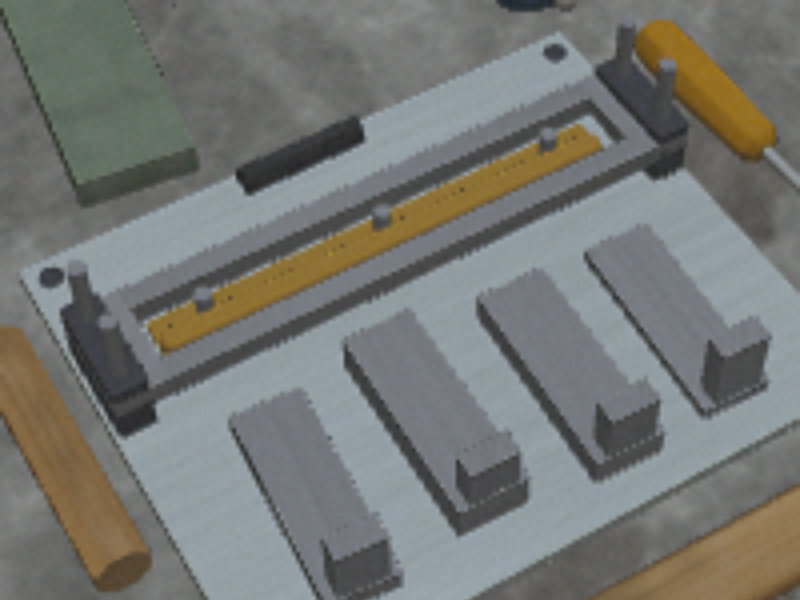

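View pics/t1.png

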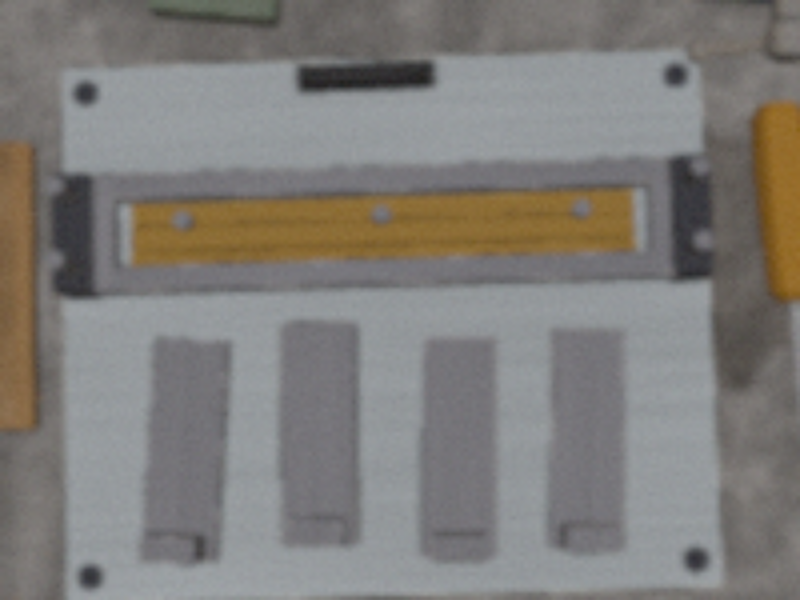

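Both pictures show four packers in front of the bridge. The second from the left (lug at about (490,465) in the scene crop) is the thickest and the third is next. The outer two are thin and still have to be told apart.

Run:
```python
from workcell import bot
import cv2,numpy as np
from h import ray
s=cv2.imread("pics/scene0.png")
a=cv2.resize(s[232:300,200:258],(396,464),interpolation=cv2.INTER_CUBIC);b=cv2.resize(s[190:258,290:348],(396,464),interpolation=cv2.INTER_CUBIC)
cv2.imwrite("pics/z1.png",np.hstack([a,b]))
c=bot.camera("top")
P={k:ray(c,(145+x/4,130+y/4),.01) for k,(x,y) in dict(bl=(62,70),br=(700,52),fl=(68,598),fr=(720,582)).items()}
for k,v in P.items(): print(k,v.round(4))
print("yaw",[np.degrees(np.arctan2(d[1],d[0])).round(2)-o for d,o in[(P["bl"]-P["br"],90),(P["fl"]-P["fr"],90),(P["br"]-P["fr"],0),(P["bl"]-P["fl"],0)]], "centre",sum(P.values())/4)
# lug tops (z=.054): crop corners ->centre
for n,q in dict(p1=[(148,535),(203,535),(197,560),(143,560)],p4=[(565,523),(617,523),(615,550),(562,550)]).items():
    print(n,np.mean([ray(c,(145+x/4,130+y/4),.054) for x,y in q],0).round(4))
c=bot.camera("scene")
for n,q in dict(p1=(355,545),p2=(490,455),p3=(628,405),p4=(737,335)).items():
    print(n,ray(c,(150+q[0]/4,140+q[1]/4),.054).round(4))
```

```text
bl [0.6625 0.1059 0.01  ]
br [ 0.6769 -0.1929  0.01  ]
fl [0.4179 0.0927 0.01  ]
fr [ 0.4319 -0.204   0.01  ]
yaw [np.float64(2.75), np.float64(2.6899999999999977), np.float64(2.57), np.float64(3.08)] centre [ 0.54730382 -0.04956595  0.01      ]
p1 [0.4435 0.0392 0.054 ]
p4 [ 0.4523 -0.1417  0.054 ]
p1 [0.4387 0.0437 0.054 ]
p2 [ 0.4494 -0.0217  0.054 ]
p3 [ 0.4437 -0.0825  0.054 ]
p4 [ 0.4518 -0.1408  0.054 ]
```

View pics/z1.png

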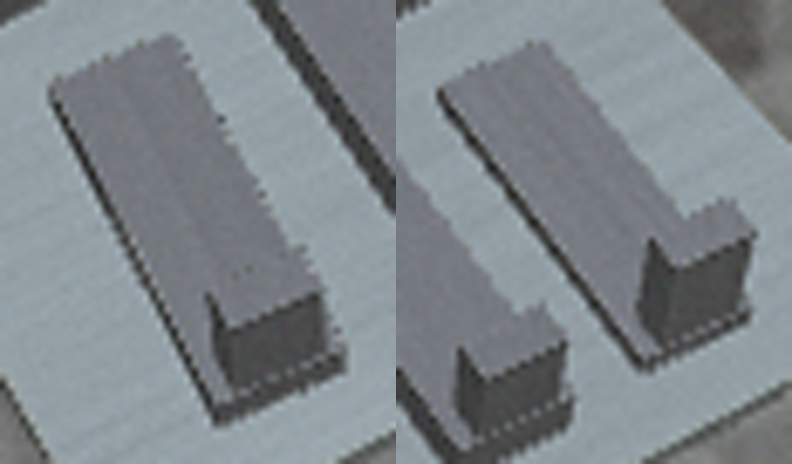

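>>> send_rows(moves=[1,-1,0,0,0,0,0,1,-1,0,0,0,0,0,1,-1,0,0,0,0.9,0,1,-1,0,0,0,0.9,0,1,-1,0,0,0,0,0,1,-1,0,0,0,0,0,1,-1,0,0,0,0,0,1,-1,0,0,0,0,0], squeeze=20)

```text
time: 2.7
ee_pos: [0.3532, 0.3276, 0.2314]
tcp_rot: [180.0, 0.0, 179.4]
wrist_force: [0.5, -0.3, -0.2]
opening: 0.0427
grasp_force: 0.0
```

P4, on the right, has the shorter base below its lug, so it is packer_8. P1 on the left is packer_12, P3 is packer_16 and P2 is packer_20. The bridge yaw is about 2.75°.

>>> send_rows(moves=[0.4,-1,0,0,0,0.4,0,0.4,-1,0,0,0,0,0,0.4,-1,0,0,0,0,0,0.4,-1,0,0,0,0,0,0.4,-1,0,0,0,0,0,0.4,-1,0,0,0,0,0,0.4,-1,0,0,0,0,0,0.4,-1,0,0,0,0,0])

```text
time: 3.7
ee_pos: [0.4327, 0.1276, 0.2314]
tcp_rot: [180.0, 0.0, -177.2]
wrist_force: [-0.5, 0.7, 0.8]
opening: 0.0428
grasp_force: 0.0
```

>>> send_rows(moves=[0.4,-1,0,0,0,0,0,0.4,-1,0,0,0,0,0,0,-1,0,0,0,0,0,0,-1,0,0,0,0,0,0,-1,-0.5,0,0,0,0,0,-1,-1,0,0,0,0,0,-1,-1,0,0,0,0,0,-1,-1,0,0,0,0])

```text
time: 4.7
ee_pos: [0.4523, -0.0724, 0.1431]
tcp_rot: [-180.0, 0.0, -177.2]
wrist_force: [0.1, -0.1, -1.6]
opening: 0.0429
grasp_force: 0.0
```

>>> send_rows(moves=[0,-1,0,0,0,0,0,0,-1,0,0,0,0,0,0,-0.76,0,0,0,0,0,0,0,-0.5,0,0,0,0])

```text
time: 5.2
ee_pos: [0.4528, -0.1415, 0.1316]
tcp_rot: [-180.0, 0.1, -177.3]
wrist_force: [0.3, -0.2, 0.2]
opening: 0.0429
grasp_force: 0.0
```

Run:
```python
from workcell import bot
import cv2,numpy as np
from h import ray
r=bot.camera("wrist"); cv2.imwrite("pics/w1.png",r["color"][:,:,::-1])
print(bot.get_obs()["ee_pos"],ray(r,(256,192),.054))
K=r["camera_matrix"]
for n,X in dict(lug=(.4522,-.1413,.054),tcp=bot.get_obs()["ee_pos"]).items():
    q=K@(r["R"]@np.array(X)+r["t"]); print(n,(q/q[2])[:2])
print([(d["pixel"],round(d["p"],2),ray(r,d["pixel"],.01).round(4)) for d in bot.landmark_of("wrist","packer_8")])
```

```text
[ 0.45192075 -0.1406297   0.1292198 ] [ 0.44779151 -0.14402083  0.054     ]
lug [259.33128568 197.76232909]
tcp [260.48302753 239.26511777]
[([454.5, 230.7], 0.97, array([0.4889, 0.0433, 0.01  ])), ([320.4, 224.3], 0.89, array([ 0.4885, -0.0827,  0.01  ])), ([385.8, 236.3], 0.72, array([ 0.4977, -0.02  ,  0.01  ])), ([256.8, 228.3], 0.65, array([ 0.4954, -0.1417,  0.01  ]))]
```

View pics/w1.png

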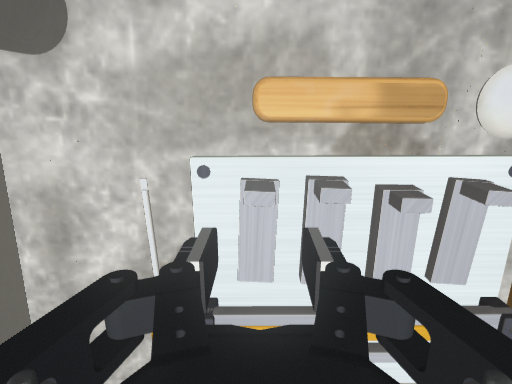

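Run:
```python
from workcell import bot
import cv2,numpy as np
from h import ray
r=bot.camera("wrist"); print(-r["R"].T@r["t"], r["R"].round(2).tolist())
for p in [(261,180),(261,186),(261,192),(261,205),(333,184),(410,200),(490,190)]: print(p,ray(r,p,.054).round(4))
im=r["color"][:,:,::-1]
cv2.imwrite("pics/w2.png",cv2.resize(im[165:300,230:512],(800,383),interpolation=cv2.INTER_CUBIC))
```

```text
[ 0.38510372 -0.14305668  0.27261822] [[-0.05, 1.0, 0.0], [0.96, 0.05, 0.26], [0.26, 0.01, -0.97]]
(261, 180) [ 0.4365 -0.1392  0.054 ]
(261, 186) [ 0.441 -0.139  0.054]
(261, 192) [ 0.4457 -0.1388  0.054 ]
(261, 205) [ 0.4558 -0.1383  0.054 ]
(333, 184) [ 0.4369 -0.0858  0.054 ]
(410, 200) [ 0.4465 -0.0265  0.054 ]
(490, 190) [0.4358 0.0318 0.054 ]
```

View pics/w2.png

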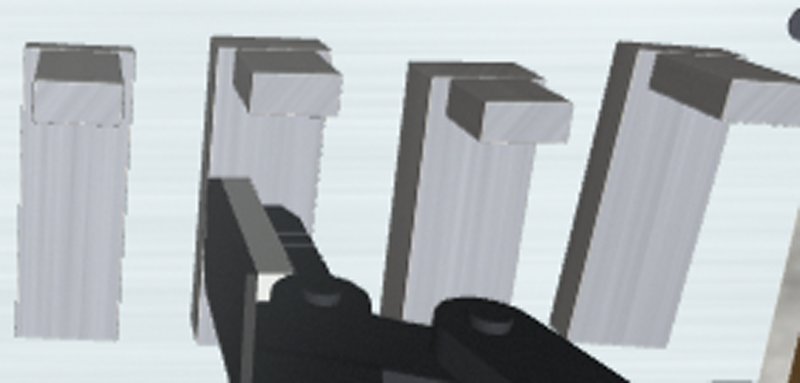

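In the wrist view the lug top of packer_8 (crop (79,103), full picture (258,201)) is at about (0.453,-0.141), which agrees with the earlier estimate. I go down and grip it.

>>> send_rows(moves=[0.02,0,-1,0,0,0,0,0,0,-1,0,0,0,0,0,0,-1,0,0,0,0,0,0,-0.8,0,0,0,0,0,0,0,0,0,0,0.6,0,0,0,0,0,0,0.6,0,0,0,0,0,0,0.6])

```text
time: 6.22
ee_pos: [0.4532, -0.1404, 0.037]
tcp_rot: [-180.0, 0.0, -177.2]
wrist_force: [0.1, -0.3, -2.3]
opening: 0.0237
grasp_force: 21.2
```

Run:
```python
from workcell import bot
from h import ray
r=bot.camera("wrist")
o=bot.get_obs();print(o["ee_pos"],o["wrist_force"],o["opening"],o["grasp_force"])
```

```text
[ 0.4532598  -0.14052426  0.03695157] [-0.75296818 -0.79661388 -3.2604361 ] 0.023172537470159654 21.174794908147305
```

>>> send_rows(moves=[0.25,0.01,0,0,0,0,0.6,0.25,0.01,0,0,0,0,0.6,0.25,0.01,0,0,0,0,0.6,0.25,0.015,0,0,0,0,0.6])

```text
time: 6.78
ee_pos: [0.4784, -0.1394, 0.0362]
tcp_rot: [180.0, -0.0, -177.2]
wrist_force: [-0.6, -0.4, -2.6]
opening: 0.0237
grasp_force: 21.2
```

>>> send_rows(moves=[0.25,0.01,0,0,0,0,0.6,0.25,0.01,0,0,0,0,0.6,0.25,0.01,0,0,0,0,0.6,0.25,0.015,0,0,0,0,0.6])

```text
time: 7.28
ee_pos: [0.5034, -0.1383, 0.0363]
tcp_rot: [-180.0, 0.0, -177.2]
wrist_force: [-0.2, 0.1, -2.1]
opening: 0.0234
grasp_force: 21.2
```

>>> send_rows(moves=[0.25,0.01,0,0,0,0,0.6,0.25,0.01,0,0,0,0,0.6])

```text
time: 7.52
ee_pos: [0.5158, -0.1378, 0.0363]
tcp_rot: [180.0, -0.0, -177.2]
wrist_force: [-0.2, -0.7, -3.1]
opening: 0.0237
grasp_force: 21.2
```

Run:
```python
from workcell import bot
import cv2
r=bot.camera("scene");t=bot.camera("top")
import numpy as np
a=cv2.resize(r["color"][140:290,150:350,::-1],(800,600));cv2.imwrite("pics/s2.png",a)
o=bot.get_obs();print(o["ee_pos"],o["wrist_force"],o["opening"],o["grasp_force"])
```

```text
[ 0.51604847 -0.13777397  0.03623542] [-0.69566101 -0.3726717  -2.2004077 ] 0.023598000123645952 21.217984731774777
```

View pics/s2.png

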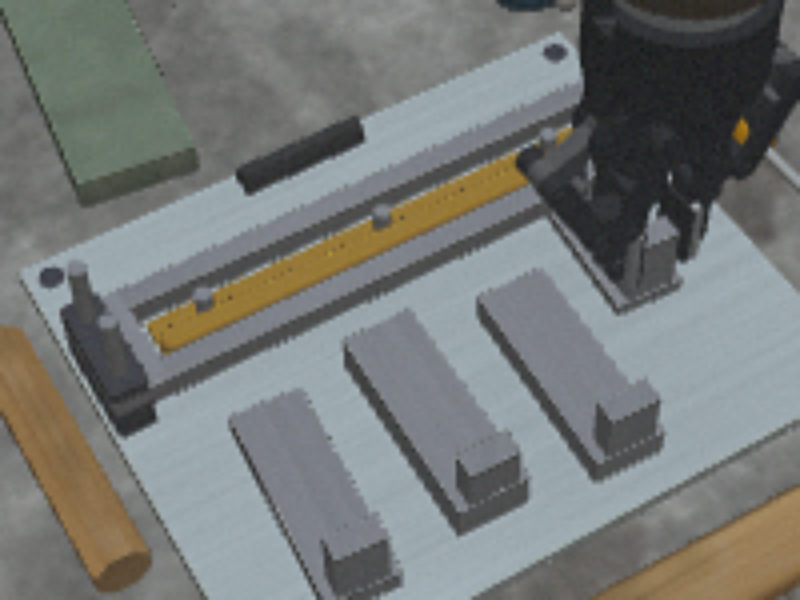

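packer_8 went about 45 mm under the bridge without drag. I draw it back and take packer_12 next.

>>> send_rows(moves=[-0.5,-0.02,0,0,0,0,0.6,-0.5,-0.03,0,0,0,0,0.6,-0.5,-0.02,0,0,0,0,0.6,-0.5,-0.02,0,0,0,0,0.6,-0.5,-0.02,0,0,0,0,0.6,0,0,0,0,0,0,0,0,0,0,0,0,0,0,0,0,0.6,0,0,0,0])

```text
time: 8.62
ee_pos: [0.4526, -0.1404, 0.0511]
tcp_rot: [180.0, -0.1, -177.2]
wrist_force: [-0.0, -0.7, -0.2]
opening: 0.0428
grasp_force: 0.0
```

>>> send_rows(moves=[0,0,1,0,0,0,0,-0.2,1,0.8,0,0,0,0,-0.2,1,0,0,0,0,0,0,1,0,0,0,0,0,0,1,0,0,0,0,0,0,1,0,0,0,0,0,0,1,0,0,0,0,0])

```text
time: 9.5
ee_pos: [0.4434, 0.0104, 0.0975]
tcp_rot: [-180.0, 0.1, -177.2]
wrist_force: [0.9, 0.1, 1.5]
opening: 0.0427
grasp_force: 0.0
```

Run:
```python
from workcell import bot
import cv2
from h import ray
r=bot.camera("wrist"); im=r["color"][:,:,::-1]
cv2.imwrite("pics/w3.png",cv2.resize(im[100:340],(800,375),interpolation=cv2.INTER_CUBIC))
import pickle;pickle.dump({k:r[k] for k in("camera_matrix","R","t")},open("w3.pkl","wb"))
print(bot.get_obs()["ee_pos"])
for p in [(500,201.5)]: pass
```

```text
[0.44341017 0.01230671 0.0974839 ]
```

View pics/w3.png

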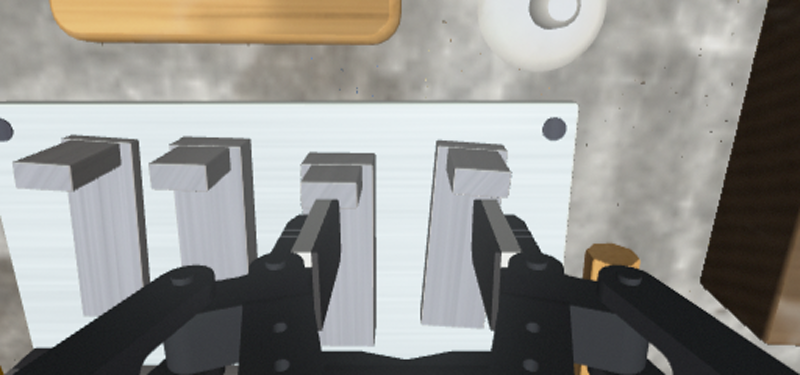

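Run:
```python
import pickle
from h import ray
c=pickle.load(open("w3.pkl","rb"))
for n,(x,y) in dict(p12=(482,183),p20=(331,193),p16=(183,175),p8=(47,177)).items(): print(n,ray(c,(x/1.5625,100+y/1.5625),.054).round(4))
```

```text
p12 [0.4441 0.0428 0.054 ]
p20 [ 0.4517 -0.02    0.054 ]
p16 [ 0.4467 -0.0814  0.054 ]
p8 [ 0.4504 -0.1379  0.054 ]
```

packer_8 is back in front of the bridge (its lug is leftmost in the view). The lug of packer_12 is at crop (482,183), which is about (0.4445,0.042).

>>> send_rows(moves=[0.04,1,0,0,0,0,0,0,0.18,-0.5,0,0,0,0,0,0,-1,0,0,0,0,0,0,-0.94,0,0,0,0,0,0,0,0,0,0,0.6,0,0,0,0,0,0,0.6,0,0,0,0,0,0,0.6])

```text
time: 10.42
ee_pos: [0.4442, 0.0388, 0.0359]
tcp_rot: [-180.0, 0.0, -177.2]
wrist_force: [0.1, 0.5, -3.7]
opening: 0.0232
grasp_force: 23.5
```

>>> send_rows(moves=[0.25,0.01,0,0,0,0,0.6,0.25,0.01,0,0,0,0,0.6,0.25,0.01,0,0,0,0,0.6,0.1,0.015,0,0,0,0,0.6])

```text
time: 10.92
ee_pos: [0.4656, 0.0401, 0.0352]
tcp_rot: [-180.0, -0.0, -177.2]
wrist_force: [0.1, -0.8, -3.1]
opening: 0.0234
grasp_force: 23.4
```

>>> send_rows(moves=[0.1,0,0,0,0,0,0.6,0.1,0.01,0,0,0,0,0.6,0.1,0,0,0,0,0,0.6])

```text
time: 11.3
ee_pos: [0.4728, 0.0404, 0.0353]
tcp_rot: [180.0, -0.0, -177.2]
wrist_force: [-0.4, 0.2, -4.7]
opening: 0.0232
grasp_force: 23.4
```

>>> send_rows(moves=[0.1,0,0,0,0,0,0.6,0.1,0.01,0,0,0,0,0.6,0.1,0,0,0,0,0,0.6])

```text
time: 11.68
ee_pos: [0.4803, 0.0406, 0.0353]
tcp_rot: [180.0, -0.0, -177.2]
wrist_force: [-0.5, 0.2, -4.7]
opening: 0.0235
grasp_force: 23.4
```

>>> send_rows(moves=[0,0,-0.04,0,0,0,0.6,0,0,0,0,0,0,0.6])

```text
time: 11.92
ee_pos: [0.4803, 0.0406, 0.0343]
tcp_rot: [-180.0, 0.0, -177.2]
wrist_force: [0.5, -0.4, -3.4]
opening: 0.0233
grasp_force: 23.5
```

>>> send_rows(moves=[0.15,0.01,0,0,0,0,0.6,0.15,0.01,0,0,0,0,0.6,0.15,0,0,0,0,0,0.6])

```text
time: 12.3
ee_pos: [0.4914, 0.0411, 0.0342]
tcp_rot: [180.0, -0.0, -177.2]
wrist_force: [-3.7, -0.0, -1.8]
opening: 0.0237
grasp_force: 23.7
```

>>> send_rows(moves=[0.15,0.01,0,0,0,0,0.6,0.15,0.01,0,0,0,0,0.6,0.15,0,0,0,0,0,0.6])

```text
time: 12.68
ee_pos: [0.5029, 0.0416, 0.0342]
tcp_rot: [180.0, -0.0, -177.2]
wrist_force: [-4.7, -0.6, -2.0]
opening: 0.0234
grasp_force: 23.7
```

>>> send_rows(moves=[0.15,0.01,0,0,0,0,0.6,0.15,0.01,0,0,0,0,0.6,0.15,0,0,0,0,0,0.6])

```text
time: 13.05
ee_pos: [0.5142, 0.0421, 0.0342]
tcp_rot: [180.0, 0.0, -177.2]
wrist_force: [-3.7, 0.7, -2.5]
opening: 0.0233
grasp_force: 23.6
```

>>> send_rows(moves=[-0.3,-0.01,0,0,0,0,0.6,-0.3,-0.01,0,0,0,0,0.6])

```text
time: 13.3
ee_pos: [0.4988, 0.0416, 0.0343]
tcp_rot: [-180.0, 0.0, -177.2]
wrist_force: [1.6, 0.9, -3.8]
opening: 0.0233
grasp_force: 23.4
```

>>> send_rows(moves=[-0.5,-0.02,0,0,0,0,0.6,-0.5,-0.03,0,0,0,0,0.6,-0.5,-0.02,0,0,0,0,0.6,-0.5,-0.02,0,0,0,0,0.6])

```text
time: 13.8
ee_pos: [0.4479, 0.0393, 0.0344]
tcp_rot: [180.0, 0.0, -177.2]
wrist_force: [0.1, -0.0, -4.9]
opening: 0.0235
grasp_force: 23.5
```

>>> send_rows(moves=[-0.2,0,0,0,0,0,0.6,0,0,0,0,0,0,0,0,0,0,0,0,0,0,0,0,0.6,0,0,0,0,0,0,0.9,0,0,0,0,0,-1,0.9,0,0,0,0,0.1,-1,0,0,0,0,0,0,-1,0,0,0,0,0])

```text
time: 14.8
ee_pos: [0.4472, -0.0364, 0.0958]
tcp_rot: [-180.0, 0.1, -177.2]
wrist_force: [0.5, -0.3, -0.1]
opening: 0.0425
grasp_force: 0.0
```

>>> send_rows(moves=[0,-1,0,0,0,0,0,0,-0.86,-0.4,0,0,0,0,0,0,-1,0,0,0,0,0,0,-0.95,0,0,0,0,0,0,0,0,0,0,0.6,0,0,0,0,0,0,0.6,0,0,0,0,0,0,0.6])

```text
time: 15.68
ee_pos: [0.4466, -0.0822, 0.0363]
tcp_rot: [-180.0, 0.0, -177.2]
wrist_force: [-1.6, -1.3, -2.4]
opening: 0.0237
grasp_force: 21.8
```

>>> send_rows(moves=[0,0,-0.04,0,0,0,0.6,0.2,0.01,0,0,0,0,0.6,0.1,0.01,0,0,0,0,0.6])

```text
time: 16.05
ee_pos: [0.4538, -0.0817, 0.0353]
tcp_rot: [-180.0, -0.0, -177.2]
wrist_force: [-6.7, -1.2, 5.0]
opening: 0.0237
grasp_force: 22.3
```

>>> send_rows(moves=[0.1,0,0,0,0,0,0.6,0.1,0.01,0,0,0,0,0.6])

```text
time: 16.3
ee_pos: [0.4586, -0.0814, 0.0353]
tcp_rot: [-180.0, -0.0, -177.2]
wrist_force: [-6.7, -0.6, 4.9]
opening: 0.0234
grasp_force: 22.3
```

>>> send_rows(moves=[0.08,0,0,0,0,0,0.6,0.08,0.01,0,0,0,0,0.6])

```text
time: 16.55
ee_pos: [0.4626, -0.0811, 0.0353]
tcp_rot: [-180.0, -0.0, -177.2]
wrist_force: [-7.8, -1.1, 4.2]
opening: 0.0232
grasp_force: 22.3
```

>>> send_rows(moves=[0.08,0,0.01,0,0,0,0.6,0.08,0.01,0,0,0,0,0.6])

```text
time: 16.8
ee_pos: [0.4668, -0.0809, 0.0353]
tcp_rot: [-180.0, -0.0, -177.2]
wrist_force: [-7.0, -0.5, 3.5]
opening: 0.0238
grasp_force: 22.2
```

>>> send_rows(moves=[0.08,0,0,0,0,0,0.6,0.08,0.01,0,0,0,0,0.6])

```text
time: 17.05
ee_pos: [0.4689, -0.0809, 0.0352]
tcp_rot: [-180.0, -0.2, -177.2]
wrist_force: [-21.9, -3.3, 15.5]
opening: 0.0235
grasp_force: 23.0
```

>>> send_rows(moves=[0.08,0,0,0,0,0,0.6,0.08,0.01,0,0,0,0,0.6])

```text
time: 17.3
ee_pos: [0.4713, -0.0808, 0.0347]
tcp_rot: [-180.0, -0.4, -177.2]
wrist_force: [-22.9, -3.1, 10.1]
opening: 0.0235
grasp_force: 22.7
```

>>> send_rows(moves=[0.08,0,0,0,0,0,0.6,0.08,0.01,0,0,0,0,0.6])

```text
time: 17.55
ee_pos: [0.4749, -0.0806, 0.034]
tcp_rot: [-180.0, -0.5, -177.2]
wrist_force: [-26.4, -4.8, 6.3]
opening: 0.0239
grasp_force: 22.8
```

packer_16 stops dead at the front face (force jump at nose x ≈ 0.562), while packer_12 went through with about 4 N of drag. So packer_12 is the one to leave. I draw packer_16 back and return to packer_12.

>>> send_rows(moves=[-0.4,-0.02,0.02,0,0,0,0.6,-0.5,-0.02,0,0,0,0,0.6,-0.3,-0.01,0,0,0,0,0.6,0,0,0,0,0,0,0,0,0,0,0,0,0,0,0,0,0.6,0,0,0,0,0,0,0.9,0,0,0,0,0,1,0.9,0,0,0,0])

```text
time: 18.55
ee_pos: [0.4494, -0.0569, 0.0971]
tcp_rot: [-180.0, 0.1, -177.3]
wrist_force: [0.4, -0.4, 0.7]
opening: 0.0426
grasp_force: 0.0
```

>>> send_rows(moves=[0,1,0,0,0,0,0,0,1,0,0,0,0,0,0,1,0,0,0,0,0,0,0,0,0,0,0,0])

```text
time: 19.05
ee_pos: [0.4494, 0.0197, 0.0964]
tcp_rot: [180.0, 0.1, -177.0]
wrist_force: [0.0, -0.8, 0.4]
opening: 0.0426
grasp_force: 0.0
```

Run:
```python
from workcell import bot
import cv2,pickle
r=bot.camera("wrist"); im=r["color"][:,:,::-1]
cv2.imwrite("pics/w4.png",cv2.resize(im[100:340],(800,375),interpolation=cv2.INTER_CUBIC))
pickle.dump({k:r[k] for k in("camera_matrix","R","t")},open("w4.pkl","wb"))
o=bot.get_obs();print(o["time"],o["ee_pos"],o["tcp_rot"])
```

```text
19.1 [0.44933006 0.01896804 0.09619697] [-1.79987940e+02  5.48302679e-02 -1.77084086e+02]
```

View pics/w4.png

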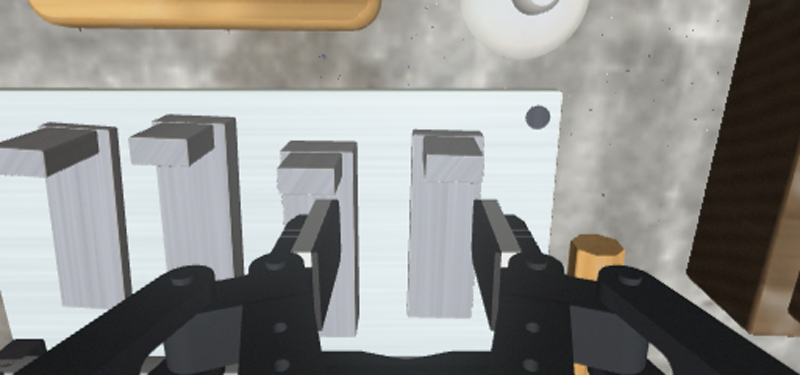

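The picture shows all four packers in front of the bridge, with the packer_12 lug at crop (453,167). I grip it and push it about 80 mm.

>>> send_rows(moves=[-0.2,0.8,0,0,0,0,0,0,0,-0.5,0,0,0,0,0,0,-1,0,0,0,0,0,0,-0.96,0,0,0,0,0,0,0,0,0,0,0.6,0,0,0,0,0,0,0.6,0,0,0,0,0,0,0.6])

```text
time: 19.98
ee_pos: [0.4442, 0.0383, 0.0343]
tcp_rot: [-180.0, 0.0, -177.2]
wrist_force: [-1.0, 0.4, -4.4]
opening: 0.0234
grasp_force: 24.5
```

>>> send_rows(moves=[0.25,0.01,0,0,0,0,0.6,0.25,0.01,0,0,0,0,0.6,0.25,0.01,0,0,0,0,0.6,0.25,0.015,0,0,0,0,0.6])

```text
time: 20.48
ee_pos: [0.4694, 0.0398, 0.0337]
tcp_rot: [-180.0, -0.0, -177.2]
wrist_force: [0.7, 0.2, -4.1]
opening: 0.0235
grasp_force: 24.5
```

>>> send_rows(moves=[0.25,0.01,0,0,0,0,0.6,0.25,0.01,0,0,0,0,0.6,0.25,0.01,0,0,0,0,0.6,0.25,0.015,0,0,0,0,0.6])

```text
time: 20.98
ee_pos: [0.4939, 0.0408, 0.0336]
tcp_rot: [-180.0, -0.0, -177.2]
wrist_force: [-2.0, -0.5, -4.8]
opening: 0.0232
grasp_force: 24.6
```

>>> send_rows(moves=[0.25,0.01,0,0,0,0,0.6,0.25,0.01,0,0,0,0,0.6,0.25,0.01,0,0,0,0,0.6,0.25,0.015,0,0,0,0,0.6,0.25,0.01,0,0,0,0,0.6])

```text
time: 21.6
ee_pos: [0.5256, 0.0422, 0.0337]
tcp_rot: [180.0, -0.0, -177.2]
wrist_force: [-2.0, 0.4, -5.5]
opening: 0.0232
grasp_force: 24.4
```

>>> send_rows(moves=[0,0,0,0,0,0,0,0,0,0,0,0,0,0,0,0,0.6,0,0,0,0,0,0,1,0,0,0,0,0,0,1,0,0,0,0,-1,1,1,0,0,0,0,-1,1,1,0,0,0,0,-1,1,0,0,0,0,0])

```text
time: 22.6
ee_pos: [0.4505, 0.1181, 0.1524]
tcp_rot: [179.9, 0.3, -177.2]
wrist_force: [-0.4, 0.6, 0.3]
opening: 0.0428
grasp_force: 0.0
```

>>> send_rows(moves=[-1,1,0,0,0,0,0,-1,1,0,0,0,0,0,0,1,0,0,0,0,0,0,1,0,0,0,0,0,0,1,0,0,0,0,0])

```text
time: 23.22
ee_pos: [0.4002, 0.2432, 0.1504]
tcp_rot: [179.9, 0.1, -177.2]
wrist_force: [-0.4, 0.3, 0.5]
opening: 0.0426
grasp_force: 0.0
```

Run:
```python
from workcell import bot
import cv2,numpy as np
r=bot.camera("scene");t=bot.camera("top")
a=cv2.resize(r["color"][140:290,150:350,::-1],(800,600));cv2.imwrite("pics/s5.png",a)
b=cv2.resize(t["color"][130:280,145:345,::-1],(800,600));cv2.imwrite("pics/t5.png",b)
o=bot.get_obs();print(o["time"],o["ee_pos"],o["wrist_force"])
```

```text
23.325 [0.40014831 0.24389784 0.14997269] [ 0.29141764  0.30972707 -0.38073847]
```

View pics/s5.png

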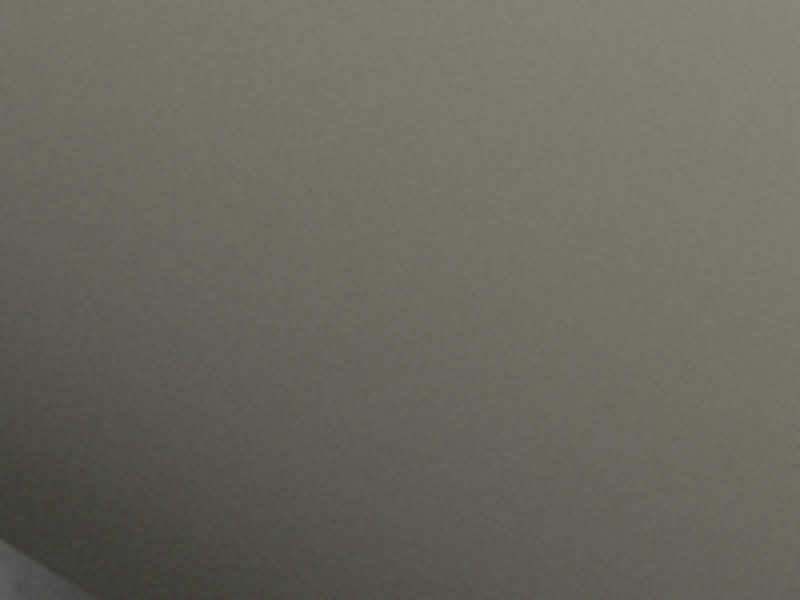

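View pics/t5.png

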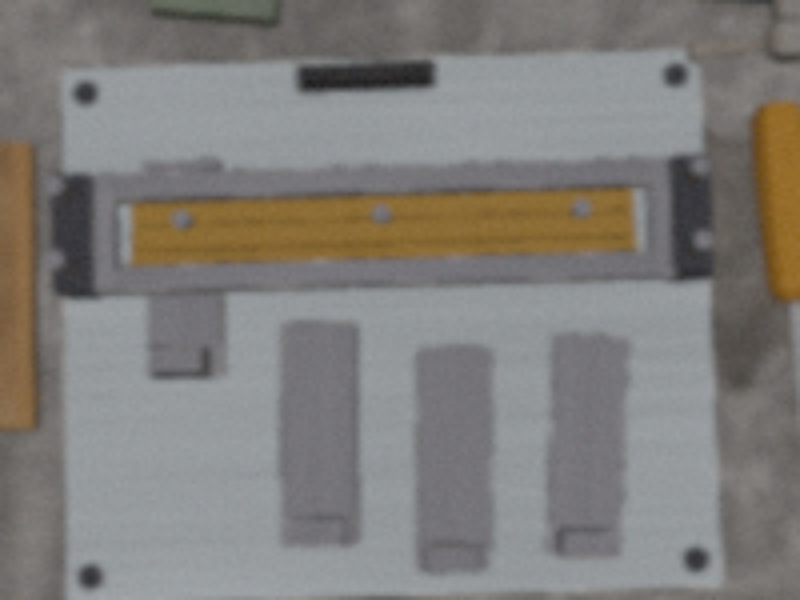

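The scene view is blocked by the arm. The top view shows packer_12's nose past the bridge's back face at (180,160), with the other three noses in front. Pushing it, I felt about 2 N of drag and extra downward load that weren't there before the shoe, so it is lifting the shoe.

```bash
python3 -c "
from workcell import bot
print(bot.job_done())"
```

```text
the job is handed in; nothing more can be done
None
```

I handed the job in with packer_12 lying under the bridge, its nose past the back face and held with a light drag; packers 8, 16 and 20 lie clear in front. packer_16 stopped dead at the front face, so the gap is between 12 and 16 mm; I did not try packer_20, and the hand-in gave no verdict.

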